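# Put the pressure gauge away behind the sliding door of the gauge cabinet

### The arm

A 6-joint arm with a two-finger parallel gripper is mounted at the origin on a cart in front of the work surface, level with it; the furniture and walls round the work are solid. World frame = base frame: x ahead of the robot, y to its left, z up, the work surface at z = 0. Lengths are in m, angles in rad, forces in N, time in s.
With the tool pointing down it reaches from about 0.275 to 0.825 m from the base axis. Payload 5.2 kg.
Tool frame: the origin (TCP) lies between the finger pads; the fingertips stand 17 mm ahead of it and the grasp point (between the pads) lies 2 mm behind it (bot.tips_ahead is the z of the fingertips in the tool frame, in m); z points along the fingers, y is the line along which they close (so a half turn about z gives the same grasp; the last joint's range is limited). The gripper opens to 93 mm and grips with 3 to 60 N. Pads are 15 mm wide; open, the fingers measure 128 mm over their backs; the gripper's body (75 mm by 188 mm) begins 65 mm behind the grasp point.
Start: joints at [0.963, 0.259, 1.535, -0, 1.348, -0.203], TCP at [0.217, 0.506, 0.236] pointing down, gripper open.
Joint ranges: [-3.14, 3.14], [-0.91, 2.08], [0.19, 2.58], [-1.22, 4.36], [0.22, 2.71], [-3.12, 3.12]. Speed limits (rad/s): [2.57, 2.57, 3.14, 3.14, 3.14, 3.14].

### API

Orientations are given as a 3x3 rotation matrix whose columns are the frame's x, y, z axes.
In Python, from workcell import bot, claw, planner, vision gives the robot as it stands. Calls block until the motion is done:
- bot.move_to(position, orientation): joint-space move of the TCP to a pose.
- bot.move_linear(position, rot=None, speed=0.15, contact_N=None): straight line of the TCP; rot=None keeps the orientation; speed is the mean speed in m/s. With contact_N (N) it stops when the force on the tool has changed by that much, and returns True; else False.
- bot.move_joints(angles): joint-space move.
- claw.gripper_to(opening, strength=None): finger opening in m; strength is the grip in N (None keeps the last); returns when the fingers have stopped.
- bot.hold(seconds).
- planner.inverse_kinematics(position, orientation): joint angles nearest the present ones, or None.
- bot.get_obs(): the state.
- vision.get_image(name): name is "scene" or "top"; returns (picture, depth): 400x640x3 uint8, red, green, blue; 400x640 float32, m along the optical axis (not along the pixel's ray), 0 where there is no reading.
- vision.camera_params(name): a dict with "fx", "fy", "cx", "cy" (pixels), "rvec" (rotation vector, rad) and "tvec" (3), from world to camera coordinates, as OpenCV has them. Camera axes: x right, y down, z forward; pixel columns grow to the right and rows downward; lengths in m; the calibration is good to about 2 mm. A picture is of the moment at which its call begins. camera_params takes no time and is no camera call.
A pose or a line that the arm cannot do raises bot.Unreachable and nothing moves.
- bot.job_done(): hands the job in; it is judged then, once.
Trained networks look in the newest picture that a camera, given by its name, has taken for a name from the list of things; names that differ only in an ending like _2 or _b are one class to them, and where a whole thing is asked for, a point or a joint stands for the part that bears it (a point fixed in the world has none). Each returns a list of dicts, best first, with "p" (0 to 1); they miss things now and then, are a little off and sometimes report something else, mostly with a low value. They report only what shows in the picture. A call takes as long as a camera call.
- vision.regions_of(thing, camera): "region" (400x640 bool, what is visible of it) and "point" ([column, row] in pixels, amid what is visible of it).
The state is a dict: "t": time; "joints": joint angles; "dq": joint speeds; "tau": joint torques, N m; "position": TCP position; "tool_rot": TCP orientation; "wrist_force": force on the tool from outside, world axes, zero at the start; "ft_torque": the same for the moment, N m; "grip_width": finger opening in m; "finger_force": force on a finger pad.
Only numpy, scipy, OpenCV 4.12 (cv2) and the standard library are available. Lean on these libraries where they do the work, as an engineer would, in place of code of your own. Each camera call takes 0.05 s, during which the arm holds its last target. There are 200 camera calls.

### The job

Put the pressure gauge away in the gauge cabinet: slide the left-hand door as far as it goes behind its right-hand neighbour, lay the gauge face up on the sloping rest inside with its stem hanging through the slot of the ledge, and slide the door fully shut again. Set the gauge down gently rather than dropping it, do not slam the door, leave the right-hand door shut and do not disturb the things lying round about.

Things in the scene. Friction and masses are not known exactly. Their poses are not given: they have to be found in the camera images.
- cabinet: grey steel bench cabinet, fixed, 348 wide (y) x 212 deep (x) x 226 mm high, on 40 mm feet. Origin: its centre, at bench level; x to the back, y left. Its front, facing -x, slopes up at 40 deg from level from its lower edge at x -100, z 100 mm: the face's normal leans 40 deg from vertical towards the robot. Two 172 x 176 x 10 mm doors slide in a double track in this face, between 7 mm side panels
- inner_door (a joint): left-hand door, on the inner track; surface 14 mm below the plane of the face. 0 = shut against the left jamb; grows as it slides right (cabinet -y) behind the other door; 0.110 m = at its stop, leaving an opening 110 mm wide, 160 mm up the slope. About 2 N of friction plus 6 N per m/s; stays where left
- outer_door (a joint): right-hand door, on the outer track (surface 2 mm below the plane of the face), with a card holder and a recessed pull at its right edge. 0 = shut; grows as it slides left (cabinet +y), up to 0.110 m. A pipe coupling, 34 mm high, is fixed on the level top behind it
- inner_pull (a point): middle of the recessed pull near the left edge of the left-hand door, at the door's surface: dark rectangular recess 38 mm wide (y) x 72 mm along the slope, 12.5 mm deep; closed fingertips 6 to 10 mm inside push the door either way by its side walls. Axes move with the door: x up the slope, y left along the track, z out of the face, 40 deg from vertical. The other door stays 8 mm clear of it
- gauge_rest: fixed sloping tray in the left bay, 60 mm below the plane of the face. Origin: where the seated gauge's origin lies, mid-width of the door's opening; x up the slope, y left, z out (40 deg from vertical). Ledge across it at x -19 to -13, 21 mm high, 90 mm wide; mid slot 26 mm wide, open on top, for the stem. A gauge laid up to 10 mm upslope slides down to the ledge and centres in the slot
- pressure_gauge: loose gauge, 0.19 kg, on its back, dial up. Round dark case 55 mm across (full width 13 to 26 mm above the underside), 26 mm thick, centre at x +11.5 mm; stem to -x: 16 mm hexagon, then 12 mm thread to x -39, axis 12 mm up. Origin: on the underside, mid overall length (78 mm); x away from the stem, z out of the dial. Seated, its axes match gauge_rest's. Grip across the case, along its y
- caliper: vernier caliper, 207 x 71 x 9 mm, loose, lying flat along the front
- torch: small dark torch, 107 mm long, 35 mm thick, loose, lying at the front left, beside the fixed vice. The vice and the yellow valve block clamped in it stand left of it, between the robot's start and the work (x 0.37 to 0.65, y -0.06 to 0.66 m, up to 0.40 m high)
- adapter: threaded steel adapter, 42 mm wide, 44 mm high, loose, standing at the right
- bolt_m14: bolt, 59 mm long, loose, lying at the front

How it is judged:
By the outcome, as a careful person would: the job done as asked, in the order asked, and still so for the second after the job is handed in, with the robot touching nothing.
It also fails if it takes over 64 s, if anything falls off the work surface, if the arm or the gripper's body presses on something with over 40 N, if the wrist force passes 120 N, or if a joint passes its speed limit or range.

## Working session

There is one attempt and no reset: what is moved stays moved. The work goes in short steps, each a Python script; the robot and the scene stay as the last script left them, time stands still between calls to the robot, and variables do not carry over. Pictures are saved under pics/ and viewed, at most 10 in all, crops included, and the job is handed in when it is done.

```bash
mkdir -p pics; ls; cat > h.py <<'E'
import numpy as np, cv2
from workcell import bot, claw, planner, vision
def cam(n):
    p=vision.camera_params(n); R=cv2.Rodrigues(np.array(p["rvec"],float))[0]; return p,R,np.array(p["tvec"],float).ravel()
def cloud(n,d):
    p,R,t=cam(n); v,u=np.mgrid[:400,:640]
    P=np.stack([(u-p["cx"])/p["fx"]*d,(v-p["cy"])/p["fy"]*d,d],-1)
    W=(P-t)@R; W[d<=0]=np.nan; return W
def proj(n,X):
    p,R,t=cam(n); c=R@np.array(X)+t; return p["fx"]*c[0]/c[2]+p["cx"],p["fy"]*c[1]/c[2]+p["cy"]
E
python3 - <<'E'
from h import *
o=bot.get_obs(); print(o["t"],o["position"],o["wrist_force"])
for n in ("scene","top"):
    im,d=vision.get_image(n); np.savez(f"{n}0.npz",im=im,d=d)
    cv2.imwrite(f"pics/{n}0.png",im[:,:,::-1])
    W=cloud(n,d); _,R,t=cam(n); print(n,"cam at",-R.T@t, "axis",R[2])
    for th in ("cabinet","inner_door","outer_door","inner_pull","gauge_rest","pressure_gauge","caliper","torch","adapter","bolt_m14"):
        try: r=vision.regions_of(th,n)
        except Exception as e: print(th,e); continue
        for q in r[:2]:
            m=q["region"]; print(th,round(q["p"],2),m.sum(),np.round(q["point"]),np.round(np.nanmedian(W[m],0),3),np.round(np.nanmin(W[m],0),3),np.round(np.nanmax(W[m],0),3))
            np.save(f"m_{n}_{th}_{r.index(q) if False else 0}.npy",m) if q is r[0] else 0
print(bot.get_obs()["t"])
E
```

```text
pics
workcell.py
0.0 [0.21628217 0.50513422 0.23482166] [ 0.69538731  0.22722175 -0.02918392]
scene cam at [ 0.04339645 -0.60614554  0.64402987] axis [ 0.57647522  0.52262232 -0.62812597]
cabinet 0.96 24454 [388. 172.] [ 0.647 -0.24   0.152] [ 0.541 -0.382 -0.165] [1.543 0.289 0.26 ]
inner_door 0.8 4221 [342. 152.] [ 0.639 -0.126  0.149] [ 0.562 -0.195  0.082] [ 0.714 -0.025  0.206]
outer_door 0.83 7257 [408. 181.] [ 0.645 -0.288  0.159] [ 0.575 -0.373  0.107] [ 0.714 -0.185  0.215]
outer_door 0.62 1096 [290. 305.] [ 0.369 -0.236  0.003] [ 0.342 -0.292 -0.003] [ 0.404 -0.085  0.009]
inner_pull 0.64 4290 [341. 150.] [ 0.639 -0.127  0.149] [ 0.562 -0.199  0.086] [ 0.704 -0.03   0.206]
pressure_gauge 0.97 737 [302. 262.] [ 0.44  -0.201  0.019] [ 0.405 -0.234 -0.005] [ 0.492 -0.149  0.027]
pressure_gauge 0.18 4195 [341. 150.] [ 0.638 -0.127  0.149] [ 0.561 -0.199  0.08 ] [ 0.704 -0.035  0.204]
caliper 0.63 1147 [288. 306.] [ 0.368 -0.235  0.002] [ 0.337 -0.292 -0.003] [ 0.406 -0.083  0.009]
torch 0.78 636 [226. 216.] [0.427 0.013 0.021] [ 0.372  0.002 -0.004] [0.503 0.069 0.034]
adapter 
[... 570 characters left out ...]
9   0.219]
inner_pull 0.87 3758 [300. 136.] [ 0.638 -0.125  0.151] [ 0.568 -0.199  0.045] [ 0.698 -0.045  0.217]
pressure_gauge 0.68 415 [332. 223.] [ 0.441 -0.202  0.022] [ 0.407 -0.232 -0.002] [ 0.472 -0.171  0.031]
caliper 0.59 721 [339. 251.] [ 0.369 -0.224  0.005] [ 0.343 -0.293 -0.003] [ 0.404 -0.086  0.014]
torch 0.58 308 [247. 231.] [0.419 0.015 0.025] [0.375 0.002 0.002] [0.474 0.036 0.104]
torch 0.42 3743 [299. 138.] [ 0.639 -0.126  0.152] [ 0.569 -0.199  0.045] [ 0.698 -0.045  0.217]
adapter 0.68 174 [387. 230.] [ 0.426 -0.336  0.03 ] [ 0.407 -0.359 -0.002] [ 0.443 -0.318  0.048]
bolt_m14 0.66 128 [376. 207.] [ 0.485 -0.322  0.016] [ 0.451 -0.331 -0.001] [ 0.506 -0.309  0.027]
1.1
```

View pics/scene0.png

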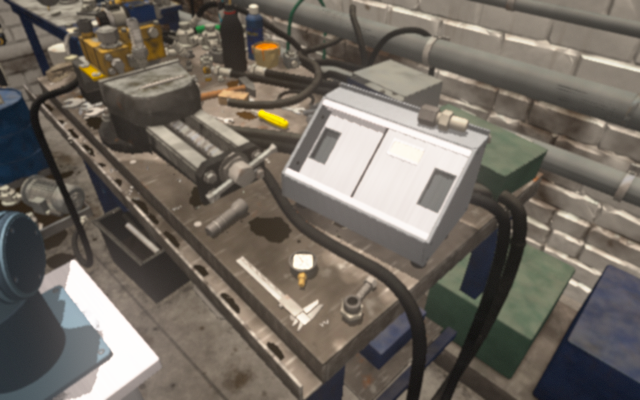

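View pics/top0.png

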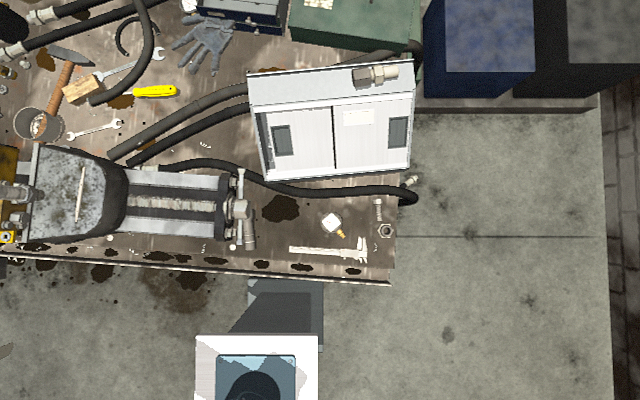

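The scene view shows the cabinet with its inner pull at about (325,145), the gauge at (302,262) with its stem at (302,280), and the torch at (228,216). In the top view the gauge is at (331,222) with the stem towards (343,235), the caliper lies below it, and a hose crosses the cabinet front at about (330,190). Next I'll fit the poses.

```bash
cat > fit.py <<'E'
from h import *
s,c=np.sin(np.radians(40)),np.cos(np.radians(40))
for n in ("scene","top"):
    z=np.load(f"{n}0.npz"); im,d=z["im"],z["d"]; W=cloud(n,d)
    out={}
    for th,off in (("outer_door",.002),("inner_door",.014)):
        m=cv2.erode(np.load(f"m_{n}_{th}_0.npy").astype(np.uint8),np.ones((5,5)))>0
        P=W[m]; P=P[~np.isnan(P).any(1)]
        for k in range(6):
            ctr=P.mean(0); nn=np.linalg.svd(P-ctr,full_matrices=False)[2][2]; nn*=np.sign(nn[2])
            e=(P-ctr)@nn; P=P[abs(e)<max(.002,1.5*np.std(e))] if k<5 else P
        yaw=np.arctan2(-nn[1],-nn[0]); 
        print(n,th,"tilt",np.degrees(np.arccos(nn[2])),"yaw",np.degrees(yaw),len(P),e.std(),ctr)
        out[th]=(ctr,nn,yaw,off)
    # level top
    m=(abs(W[...,2]-.226)<.006)&(W[...,0]>.6)&(W[...,0]<.95)&(W[...,1]>-.5)&(W[...,1]<.1)
    nl,L,st,_=cv2.connectedComponentsWithStats(m.astype(np.uint8)); k=1+np.argmax(st[1:,4]); m=L==k
    r=cv2.minAreaRect((W[m][:,:2]*1000).astype(np.float32)); print(n,"top rect",r,np.median(W[m][:,2]))
    print(np.round(cv2.boxPoints(r)))
    # gauge
    m=np.load(f"m_{n}_pressure_gauge_0.npy"); P=W[m]; P=P[~np.isnan(P).any(1)]
    hi=P[(P[:,2]>.021)&(P[:,2]<.032)]; print("gauge case",cv2.minEnclosingCircle((hi[:,:2]*1000).astype(np.float32)),np.median(hi[:,2]),len(hi))
    lo=P[(P[:,2]>.006)&(P[:,2]<.0195)]; dd=np.linalg.norm(lo[:,:2]-hi[:,:2].mean(0),axis=1); print("stem pts",np.round(lo[dd>.028],3).tolist()[:12],hi.mean(0))
    # hose heights ahead of cabinet
    if n=="top":
        for u in range(250,420,20): print(u,np.round(W[150:212:4,u,2],2).tolist())
    y0,x0=(225,270) if n=="scene" else (200,300)
    if n=="scene": a=im[80:270,270:500]
    else: a=im[55:245,235:425]
    cv2.imwrite(f"pics/{n}0c.png",cv2.resize(a[:,:,::-1],None,fx=3,fy=3,interpolation=cv2.INTER_CUBIC))
E
python3 fit.py
```

```text
scene outer_door tilt 40.03031516529499 yaw 5.438829430848932 4778 0.0009867811186343727 [ 0.64200752 -0.27811736  0.15952814]
scene inner_door tilt 39.90887362559685 yaw 5.061259825470521 2566 0.0009751730316403087 [ 0.63776125 -0.13139981  0.15156313]
scene top rect ((734.40869140625, -191.44033813476562), (71.2576675415039, 349.94842529296875), 5.467214107513428) 0.2245369483927309
[[ 682.  -21.]
 [ 716. -369.]
 [ 787. -362.]
 [ 753.  -14.]]
gauge case ((445.1015930175781, -197.40863037109375), 29.895374298095703) 0.023418879518360514 209
stem pts [[0.42, -0.212, 0.017], [0.421, -0.214, 0.017], [0.422, -0.216, 0.019], [0.423, -0.217, 0.019], [0.424, -0.219, 0.019], [0.419, -0.21, 0.013], [0.419, -0.213, 0.016], [0.42, -0.217, 0.018], [0.422, -0.218, 0.017], [0.424, -0.219, 0.017], [0.424, -0.221, 0.018], [0.418, -0.212, 0.013]] [ 0.44477952 -0.19765923  0.02326898]
top outer_door tilt 40.132809312408995 yaw 5.5965423130689445 3279 0.0009585389179147895 [ 0.64524212 -0.27319526  0.16549079]
top inner_door tilt 40.04054249490129 yaw 5.243503254614834 2432 0.0009371547755245507 [ 0.6
[... 826 characters left out ...]
.0, 0.0, 0.0, 0.0]
290 [0.12, 0.13, 0.12, 0.11, 0.11, 0.1, 0.11, 0.1, 0.0, 0.02, 0.03, 0.02, 0.0, 0.0, 0.0, 0.0]
310 [0.13, 0.13, 0.12, 0.11, 0.11, 0.1, 0.11, 0.08, 0.0, 0.0, 0.03, 0.03, 0.02, 0.0, -0.0, 0.0]
330 [0.13, 0.12, 0.12, 0.11, 0.1, 0.11, 0.11, 0.0, 0.0, -0.0, 0.03, 0.03, 0.0, -0.0, 0.0, 0.0]
350 [0.14, 0.13, 0.12, 0.12, 0.11, 0.11, 0.09, 0.0, 0.0, -0.0, 0.03, 0.03, 0.0, 0.0, -0.0, 0.0]
370 [0.14, 0.13, 0.12, 0.12, 0.11, 0.1, 0.04, -0.0, -0.0, 0.02, 0.03, 0.02, 0.0, 0.0, 0.0, 0.0]
390 [0.13, 0.13, 0.12, 0.12, 0.11, 0.09, -0.0, 0.0, 0.0, 0.02, 0.02, 0.02, 0.0, 0.0, -0.0, 0.0]
410 [0.14, 0.12, 0.12, -0.85, -0.85, -0.85, -0.85, -0.82, -0.82, -0.85, nan, 0.01, -0.0, -0.1, -0.84, -0.85]
```

```bash
cat > fit2.py <<'E'
from h import *
from scipy.optimize import minimize
yaw=np.radians(5.4); cx=np.array([np.cos(yaw),np.sin(yaw),0]); cy=np.array([-np.sin(yaw),np.cos(yaw),0]); ez=np.array([0,0,1.])
a=np.radians(40); N=-np.sin(a)*cx+np.cos(a)*ez; U=np.cos(a)*cx+np.sin(a)*ez
# origin x from doors' planes
pts=[([.64200752,-.27811736,.15952814],.002),([.64524212,-.27319526,.16549079],.002),([.63776125,-.13139981,.15156313],.014),([.63787923,-.13453233,.15451036],.014)]
xs=[]
for p,o in pts:
    p=np.array(p); # N.(p-(O-0.1cx+.1ez))=-o ; O.cx=X
    X=((-o-np.cos(a)*(p[2]-.1))/(-np.sin(a))); xs.append(p@cx-X+.1)
ys=[np.array([.7344,-.1914,0])@cy,np.array([.7318,-.1924,0])@cy]
print("X",xs,"Y",ys, "back-edge X",np.array([.7344,-.1914,0])@cx+.0356-.106,np.array([.7318,-.1924,0])@cx+.0356-.106)
O=np.mean(xs)*cx+np.mean(ys)*cy; print("cabinet O",O)
F0=O-.1*cx+.1*ez
def face(u,y,n): return F0+u*U+y*cy+n*N
np.savez("cab.npz",F0=F0,U=U,N=N,cy=cy,cx=cx,O=O)
for n in ("scene","top"):
    z=np.load(f"{n}0.npz"); im=z["im"]; g=im.mean(2); m=np.load(f"m_{n}_inner_door_0.npy")
    mm=((g<110)&(cv2.morphologyEx(m.astype(np.uint8),cv2.MORPH_CLOSE,np.ones((25,25)))>0)).astype(np.uint8)
    nl,L,st,ce=cv2.connectedComponentsWithStats(mm); print(n,st[1:],ce[1:].round(),)
    k=1+np.argmax(st[1:,4]); v,u=np.nonzero(L==k)
    p,R,t=cam(n); C=-R.T@t; D=np.stack([(u-p["cx"])/p["fx"],(v-p["cy"])/p["fy"],1+0*u],-1)@R
    s=((F0-.014*N-C)@N)/(D@N); P=C+s[:,None]*D-F0
    A=np.stack([P@U,P@cy],-1); print("recess u,y: lo",np.percentile(A,2,0),"hi",np.percentile(A,98,0),"med",np.median(A,0))
# gauge
th=np.linspace(0,2*np.pi,40)
def model(x,n):
    R=np.array([[np.cos(x[2]),-np.sin(x[2])],[np.sin(x[2]),np.cos(x[2])]])
    mask=np.zeros((1600,2560),np.uint8)
    def hull(pp):
        W=np.c_[pp[:,:2]@R.T+x[:2],pp[:,2]]; q=np.array([proj(n,w) for w in W]); 
        cv2.fillConvexPoly(mask,cv2.convexHull(np.round(q*4+1.5).astype(np.int32)),1)
    hull(np.vstack([np.c_[.0115+.0275*np.cos(th),.0275*np.sin(th),0*th+h] for h in (.013,.026)]+[np.c_[.0115+.02*np.cos(th),.02*np.sin(th),0*th]]))
    hull(np.array([[xx,yy,zz] for xx in(-.039,-.016) for yy in(-.006,.006) for zz in(.006,.018)]))
    return cv2.resize(mask.astype(np.float32),(640,400),interpolation=cv2.INTER_AREA)
ms={n:np.load(f"m_{n}_pressure_gauge_0.npy").astype(np.float32) for n in("scene","top")}
for ns in (("scene","top"),("scene",),("top",)):
    f=lambda x:sum(abs(model(x,n)-ms[n]).sum()/ms[n].sum() for n in ns)
    b=min((minimize(f,[.436,-.207,y0],method="Nelder-Mead",options=dict(initial_simplex=np.array([.436,-.207,y0])+np.array([[0,0,0],[.01,0,0],[0,.01,0],[0,0,.4]]),maxiter=80)) for y0 in(.5,1.0)),key=lambda r:r.fun)
    print(ns,b.x,np.degrees(b.x[2]),b.fun, "case",b.x[:2]+.0115*np.array([np.cos(b.x[2]),np.sin(b.x[2])]))
E
python3 fit2.py
```

```text
(no output)
```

View pics/top0c.png

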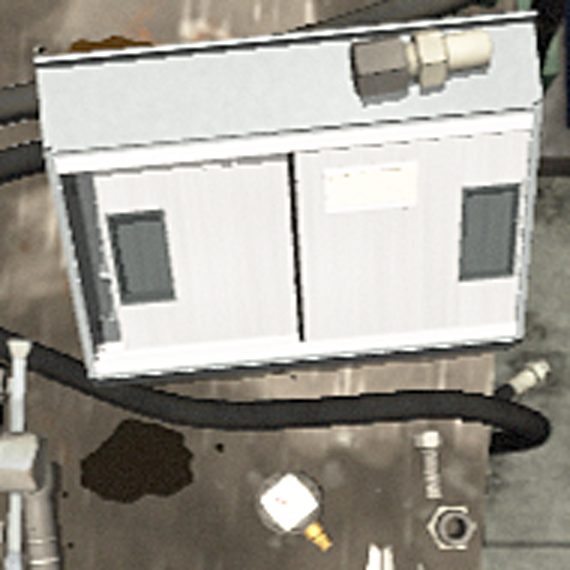

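```bash
python3 - <<'E'
s=open('h.py').read().replace("def cam(n):","import functools\n@functools.lru_cache(None)\ndef cam(n):",1); open('h.py','w').write(s)
s=open('fit2.py').read(); i=s.index("for n in (\"scene\",\"top\"):"); j=s.index("# gauge\n"); s=s[:i]+s[j:]
s=s.replace("ms={n","[cam(n) for n in('scene','top')]\nms={n"); open('fit3.py','w').write(s)
E
cat >> h.py <<'E'
try:
    _c=np.load("cab.npz"); F0,U,N,cy,cx,O=[_c[k] for k in("F0","U","N","cy","cx","O")]
    def face(u,y,n): return F0+u*U+y*cy+n*N
    def rot(x,z): x=np.array(x)/np.linalg.norm(x); z=np.array(z); return np.stack([x,np.cross(z,x),z],1)
except FileNotFoundError: pass
E
timeout 200 python3 fit3.py
python3 - <<'E'
from h import *
J=bot.get_obs()["joints"]; print(np.round(J,2), bot.get_obs()["tool_rot"].round(2).tolist())
ik=lambda p,r:(lambda q:None if q is None else np.round(q,2).tolist())(planner.inverse_kinematics(p,r))
p=bot.get_obs()["position"]; p[2]=.55; print("up",ik(p,bot.get_obs()["tool_rot"]))
for s in(1,-1):
  Rp=rot(s*cy,-N)  # pull
  for y in(.121,.15,.03): print("pull",s,y,ik(face(.099,y,-.014-.012+.017),Rp),ik(face(.099,y,.08),Rp))
  Rg=rot(s*U,-N)
  for u in(.07,.11): print("place",s,u,ik(face(u,.112,-.037),Rg),ik(face(u,.112,.1),Rg))
  g=np.radians(45); Rb=rot([s*np.cos(g),s*np.sin(g),0],[0,0,-1.]); print("grasp",s,ik([.445,-.199,.021],Rb),ik([.445,-.199,.2],Rb))
E
```

```text
X [np.float64(0.6389307898877812), np.float64(0.6355082355885895), np.float64(0.6393343495092946), np.float64(0.6356446377955407)] Y [np.float64(-0.2596637053261464), np.float64(-0.26041458567612136)] back-edge X 0.6427283756353384 0.6400458062140518
cabinet O [ 0.65899775 -0.19890473  0.        ]
('scene', 'top') [ 0.43632272 -0.20479527  0.71508627] 40.97142524078327 0.20536938309669495 case [ 0.44500564 -0.19725492]
('scene',) [ 0.43599274 -0.20455356  0.7258939 ] 41.590656655608356 0.10736092180013657 case [ 0.44459366 -0.19691981]
('top',) [ 0.43669631 -0.20489088  0.70961735] 40.65807914707147 0.09322289377450943 case [ 0.44542034 -0.19739813]
[ 0.96  0.26  1.53 -0.    1.35 -0.2 ] [[-0.92, 0.39, 0.0], [0.39, 0.92, 0.0], [-0.0, 0.0, -1.0]]
up [0.96, 0.27, 0.78, -0.0, 2.1, -0.2]
pull 1 0.121 [-0.51, 0.22, 2.05, 0.97, 0.46, -1.41] [-0.61, 0.01, 2.08, 0.78, 0.63, -1.24]
pull 1 0.15 [-0.45, 0.2, 2.07, 0.96, 0.42, -1.36] [-0.54, -0.01, 2.1, 0.75, 0.59, -1.17]
pull 1 0.03 [-0.68, 0.28, 1.96, 0.96, 0.58, -1.51] [-0.78, 0.09, 1.99, 0.81, 0.75, -1.4]
place 1 0.07 [-0.54, 0.29, 2.09, 1.19, 0.42, -0.09] [-0.7, -0.04, 2.14, 0.81, 0.68, 0.23]
place 1 0.11 [-0.5, 0.28, 2.0, 1.0, 0.44, 0.14] [-0.63, -0.02, 2.04, 0.73, 0.7, 0.37]
grasp 1 [-0.65, 0.41, 1.94, -0.0, 0.8, 0.14] [-0.65, 0.17, 1.73, -0.0, 1.23, 0.14]
pull -1 0.121 [-0.51, 0.22, 2.05, 0.97, 0.46, 1.73] [-0.61, 0.01, 2.08, 0.78, 0.63, 1.9]
pull -1 0.15 [-0.45, 0.2, 2.07, 0.96, 0.42, 1.78] [-0.54, -0.01, 2.1, 0.75, 0.59, 1.97]
pull -1 0.03 [-0.68, 0.28, 1.96, 0.96, 0.58, 1.63] [-0.78, 0.09, 1.99, 0.81, 0.75, 1.74]
place -1 0.07 [-0.54, 0.29, 2.09, 1.19, 0.42, 3.05] [-0.7, -0.04, 2.14, 0.81, 0.68, -2.91]
place -1 0.11 [-0.5, 0.28, 2.0, 1.0, 0.44, -3.0] [-0.63, -0.02, 2.04, 0.73, 0.7, -2.77]
grasp -1 [-0.65, 0.41, 1.94, -0.0, 0.8, -3.01] [-0.65, 0.17, 1.73, -0.0, 1.23, -3.01]
```

```bash
python3 - <<'E'
from h import *
o=bot.get_obs(); p=o["position"].copy(); p[2]=.55
bot.move_linear(p,speed=.4)
q=bot.get_obs()["joints"].copy(); q[0]=-.6; bot.move_joints(q)
claw.gripper_to(0,10)
Rp=rot(cy,-N); T=lambda u,y,tip: face(u,y,tip+bot.tips_ahead)
bot.move_to(T(.099,.121,.06),Rp); print(bot.get_obs()["t"],bot.get_obs()["grip_width"])
im,d=vision.get_image("scene"); cv2.imwrite("pics/a.png",cv2.resize(im[60:260,220:500,::-1],None,fx=2.5,fy=2.5))
bot.move_linear(T(.099,.121,.003),speed=.15)
c=bot.move_linear(T(.099,.121,-.031),speed=.03,contact_N=4)
o=bot.get_obs(); print(c,"tip n",(o["position"]-F0)@N-bot.tips_ahead,"force",o["wrist_force"],o["t"])
E
```

```text
7.675 0.000696946592721763
True tip n -0.02653335626179873 force [-2.4084462  -0.46325202  4.87596023] 9.1667
```

View pics/a.png

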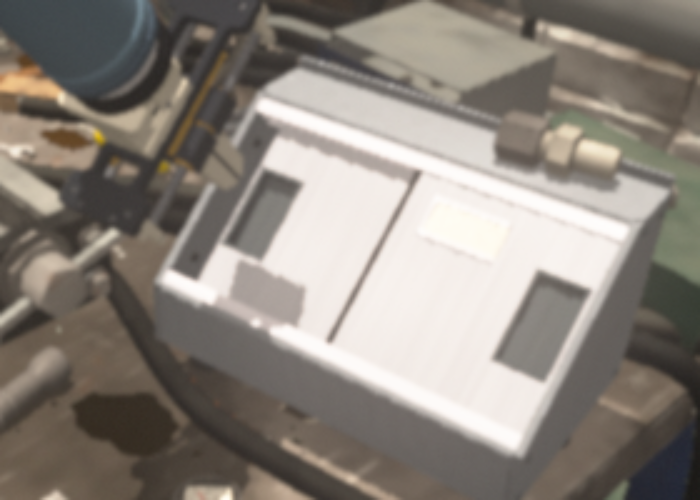

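```bash
python3 - <<'E'
from h import *
T=lambda u,y,tip: face(u,y,tip+bot.tips_ahead)
st=lambda: (lambda o:print("y",round((o["position"]-F0)@cy,4),"n",round((o["position"]-F0)@N-bot.tips_ahead,4),"F",o["wrist_force"].round(1),"t",o["t"]))(bot.get_obs())
bot.move_linear(T(.099,.121,-.022),speed=.05)
bot.move_linear(T(.099,.109,-.022),speed=.05); st()
print(bot.move_linear(T(.099,.036,-.022),speed=.06,contact_N=15)); st()
print(bot.move_linear(T(.099,.0,-.022),speed=.025,contact_N=8)); st()
y=(bot.get_obs()["position"]-F0)@cy
bot.move_linear(T(.099,y+.009,-.022),speed=.06); bot.move_linear(T(.099,y+.009,.04),speed=.15); st()
# stay aside: move away right/up for viewing
bot.move_linear(T(.13,-.10,.16),speed=.25)
for n in("scene","top"):
    im,d=vision.get_image(n); np.savez(f"{n}1.npz",im=im,d=d)
    a=im[60:260,220:470] if n=="scene" else im[60:200,230:430]
    cv2.imwrite(f"pics/{n}1.png",cv2.resize(a[:,:,::-1],None,fx=3,fy=3,interpolation=cv2.INTER_CUBIC))
st()
E
```

```text
y 0.1083 n -0.0221 F [0.1 0.3 0.2] t 9.8083
False
y 0.0358 n -0.0219 F [-0.3  0.2  0.6] t 11.175
True
y 0.024 n -0.0222 F [ 0.  -0.4  0.3] t 11.8833
y 0.0327 n 0.0401 F [ 0.5 -0.4 -0.6] t 12.7333
y -0.0981 n 0.1586 F [-0.6 -0.2  0.4] t 13.7083
```

View pics/scene1.png

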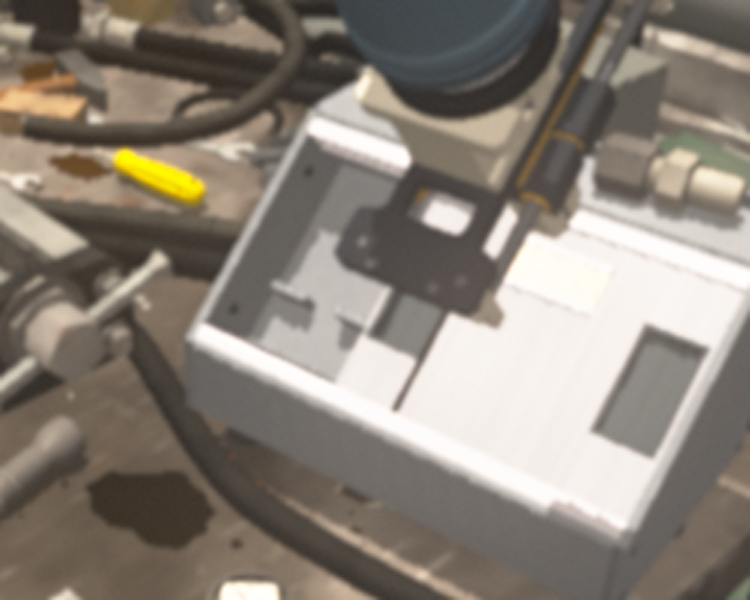

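View pics/top1.png

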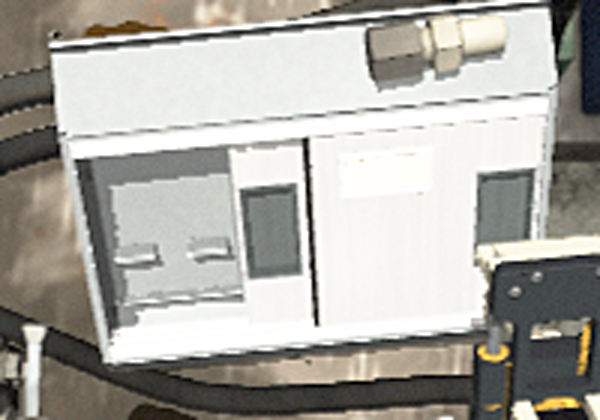

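The scene view shows the door slid right with the tray exposed, and ledge pieces at crop (290,290) and (350,320). The top view shows the ledge pieces at crop (137,255) and (210,250), and the door edge at about column 237. Next I'll measure the door stop and the ledge.

```bash
python3 - <<'E'
from h import *
for n in("scene","top"):
    z=np.load(f"{n}1.npz"); W=cloud(n,z["d"])-F0; im=z["im"].mean(2)
    C=np.stack([W@U,W@cy,W@N],-1).reshape(-1,3)
    b=(C[:,0]>.0)&(C[:,0]<.2)&(C[:,1]>.05)&(C[:,1]<.17)
    tr=C[b&(C[:,2]<-.05)&(C[:,2]>-.07)]; print(n,"tray n",np.median(tr[:,2]),"y",np.percentile(tr[:,1],[1,99]),"u",np.percentile(tr[:,0],[1,99]))
    l=C[b&(abs(C[:,2]+.039)<.006)&(C[:,0]>.03)&(C[:,0]<.15)&(C[:,1]<.16)&(C[:,1]>.06)]
    H,ue,ye=np.histogram2d(l[:,0],l[:,1],bins=[np.arange(.03,.151,.004),np.arange(.06,.161,.005)])
    for k in range(len(H)):
        if H[k].sum()>0: print(round(ue[k],3),H[k].astype(int).tolist())
    prof=[]
    for y in np.arange(.0,.175,.003):
        u,v=proj(n,face(.099,y,-.014)); prof.append((int(y*1000),int(im[int(round(v)),int(round(u))])))
    print(prof)
E
```

```text
scene tray n -0.061027753885346474 y [0.08161946 0.16846559] u [0.02517874 0.18143345]
0.066 [0, 1, 2, 3, 2, 2, 2, 1, 0, 0, 0, 0, 0, 3, 1, 2, 2, 1, 2, 1]
0.07 [0, 0, 4, 2, 4, 4, 4, 3, 0, 0, 0, 0, 0, 5, 3, 5, 2, 4, 3, 1]
0.074 [0, 0, 0, 1, 0, 0, 0, 0, 0, 0, 0, 0, 0, 0, 0, 0, 0, 0, 0, 0]
[(0, 136), (3, 106), (6, 108), (9, 82), (12, 87), (15, 84), (18, 90), (21, 88), (24, 94), (27, 82), (30, 87), (33, 88), (36, 95), (39, 81), (42, 84), (45, 74), (48, 79), (51, 87), (54, 111), (57, 97), (60, 111), (63, 104), (66, 123), (69, 97), (72, 110), (75, 88), (78, 104), (81, 104), (84, 121), (87, 92), (90, 103), (93, 92), (96, 120), (99, 178), (102, 184), (105, 190), (108, 189), (111, 189), (114, 188), (117, 188), (120, 188), (123, 178), (126, 143), (129, 128), (132, 121), (135, 112), (138, 98), (141, 95), (144, 95), (147, 95), (150, 95), (153, 95), (156, 96), (159, 95), (162, 96), (165, 95), (168, 95), (171, 99), (174, 138)]
top tray n -0.05884495464970097 y [0.06041586 0.16646929] u [0.00476137 0.15203768]
0.03 [0, 0, 0, 1, 1, 0, 0, 0, 0, 1, 0, 0, 0, 0, 0, 0, 0, 0, 0, 0]
0.066 [0, 0, 0, 0, 0, 1, 0, 0, 0, 0, 0, 0, 0, 0, 0, 0, 0, 0, 0, 0]
0.07 [0, 2, 3, 3, 3, 4, 4, 3, 0, 0, 0, 0, 0, 3, 2, 5, 3, 4, 2, 0]
0.074 [0, 1, 3, 4, 4, 5, 3, 1, 0, 0, 0, 0, 0, 3, 7, 5, 4, 6, 4, 0]
[(0, 152), (3, 18), (6, 183), (9, 239), (12, 154), (15, 105), (18, 127), (21, 125), (24, 123), (27, 127), (30, 130), (33, 124), (36, 125), (39, 132), (42, 129), (45, 131), (48, 96), (51, 97), (54, 148), (57, 222), (60, 173), (63, 211), (66, 195), (69, 196), (72, 200), (75, 175), (78, 179), (81, 185), (84, 184), (87, 192), (90, 199), (93, 186), (96, 206), (99, 204), (102, 201), (105, 205), (108, 204), (111, 206), (114, 206), (117, 209), (120, 210), (123, 206), (126, 174), (129, 179), (132, 188), (135, 162), (138, 173), (141, 195), (144, 201), (147, 206), (150, 157), (153, 126), (156, 131), (159, 99), (162, 74), (165, 72), (168, 56), (171, 232), (174, 207)]
```

```bash
python3 - <<'E'
from h import *
W=cloud("top",np.load("top0.npz")["d"]); m=(W[...,0]>.52)&(W[...,0]<.76)&(W[...,1]>-.01)&(W[...,1]<.06); print("max z left of cabinet",np.nanmax(W[m][:,2]))
g=np.radians(41.1); Rb=rot([np.cos(g),np.sin(g),0],[0,0,-1.]); c=np.array([.445,-.1972])
bot.move_to([*c,.25],Rb); claw.gripper_to(.080,15)
bot.move_linear([*c,.06],speed=.2); print(bot.move_linear([*c,.021],speed=.06,contact_N=5))
claw.gripper_to(.03,15); o=bot.get_obs(); print(o["grip_width"],o["finger_force"],o["wrist_force"],o["position"],o["t"])
bot.move_linear([*c,.04],speed=.08); bot.move_linear([*c,.22],speed=.2)
print(bot.get_obs()["grip_width"],bot.get_obs()["wrist_force"])
R=rot(U,-N); bot.move_to(face(.1045,.112,.10),R)
print(((bot.get_obs()["position"]-F0)@U),bot.get_obs()["t"],bot.get_obs()["grip_width"])
im,d=vision.get_image("scene"); cv2.imwrite("pics/b.png",cv2.resize(im[60:260,220:470,::-1],None,fx=3,fy=3,interpolation=cv2.INTER_CUBIC))
E
```

```text
max z left of cabinet 0.14342905640913572
False
0.05345966845909281 15.000336145312758 [-1.15349459  1.68312725  3.16305977] [ 0.44485064 -0.19701789  0.02115274] 18.8917
0.05378294635261347 [-0.91787759 -0.028868   -2.2704248 ]
0.10358212150398062 21.075 0.05388280508740465
```

View pics/b.png

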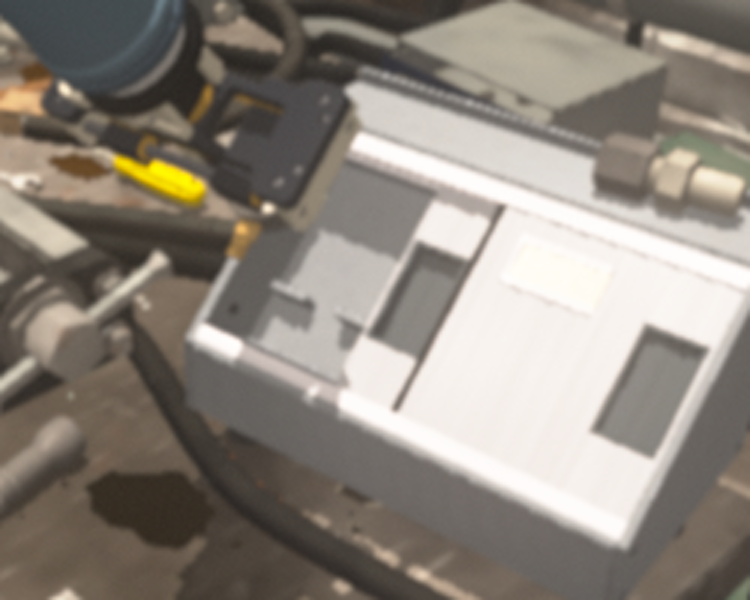

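```bash
python3 - <<'E'
from h import *
im,d=vision.get_image("scene")
for x in(-.027,-.039): print(proj("scene",face(.1045-.0115+x,.112,.091)))
hsv=cv2.cvtColor(im,cv2.COLOR_RGB2HSV)[125:155,285:315]; m=(hsv[...,1]>110)&(hsv[...,0]>8)&(hsv[...,0]<32); v,u=np.nonzero(m); print(len(u),u.mean()+285,v.mean()+125,v.max()+125,np.c_[u,v].min(0)+[285,125],np.c_[u,v].max(0)+[285,125])
W=cloud("top",np.load("top0.npz")["d"]); m=(W[...,0]>.52)&(W[...,0]<.76)&(W[...,1]>-.01)&(W[...,1]<.06)&(W[...,2]>.09); print(np.round(W[m],3).tolist()[:10])
E
```

```text
(np.float64(299.24565647287045), np.float64(139.37818741358467))
(np.float64(296.26122078751564), np.float64(144.8315840133677))
92 299.2391304347826 135.72826086956522 144 [285 125] [306 144]
[[0.571, 0.021, 0.138], [0.571, 0.019, 0.138], [0.571, 0.016, 0.14], [0.571, 0.014, 0.136], [0.572, 0.013, 0.133], [0.571, 0.01, 0.136], [0.572, 0.008, 0.133], [0.572, 0.006, 0.132], [0.568, 0.02, 0.141], [0.568, 0.018, 0.142]]
```

```bash
python3 - <<'E'
from h import *
im,d=vision.get_image("scene"); hsv=cv2.cvtColor(im,cv2.COLOR_RGB2HSV)
for v in range(130,150): print(v," ".join(f"{int(hsv[v,u,1]):3d}" for u in range(290,314)))
# predicted outline: hex -16..-27?, thread to -39, for yaw offsets
for yo in(-8,-4,0,4,8):
    r=np.radians(yo); print(yo,[np.round(proj("scene",face(.1045-np.cos(r)*L,.112-np.sin(r)*L,.091)),1).tolist() for L in(.0275,.0385,.0505)])
E
```

```text
130  60  58  59  59  60  59  58  60  54  52  48  47  47  45  44  44  45  45  48  48  46  46  49  49
131  58  58  58  59  59  58  59  58  56  56  56  57  51  49  48  47  43  46  47  46  46  46  46  47
132  58  57  57  57  58  56  56  57  60  64  73  82  77  64  59  58  51  45  47  43  43  46  44  46
133  52  51  53  56  56  54  55  57  64  80 102 117 115 105 100  91  78  62  46  45  46  43  43  41
134  48  51  51  52  52  53  49  55  79 108 129 135 132 127 124 121 111  84  59  46  46  43  42  39
135  50  49  50  51  51  51  47  53  97 128 140 142 140 132 128 125 118  97  67  45  42  38  41  37
136  53  53  52  49  51  54  48  55  97 133 141 143 142 134 126 123 113  87  50  36  30  33  33  32
137  53  50  53  52  54  55  53  60  94 131 141 143 139 131 126 117  97  63  32  28  30  28  21  24
138  53  51  50  51  53  55  54  65  99 126 138 139 134 127 117 106  77  44  26  21  24  24  23  21
139  49  53  55  51  54  53  60  83 113 127 133 133 130 122 112  88  54  28  21  21  18  21  21  21
140  52  48  52  46  48  50  75 114 125 130 132 132 128 116  90  60  28  26  21  21  18  21  18  21

[... 456 characters left out ...]
 26  19  21  21  21  21  21  21  21  21  23
146  49  44  44  45  43  27  18  20  27  43  62  51  28  23  23  23  19  21  21  21  23  23  21  23
147  48  49  41  41  30  19  15  13  16  21  31  28  24  21  21  21  18  21  18  21  21  23  21  23
148  49  42  49  38  23  18  15  14  15  17  18  21  19  18  21  21  18  21  23  24  18  23  18  21
149  45  45  46  32  21  18  15  16  18  20  21  23  21  21  18  21  21  21  21  26  21  23  21  21
-8 [[300.5, 133.6], [297.2, 138.3], [293.6, 143.4]]
-4 [[301.2, 134.0], [298.2, 138.9], [294.9, 144.2]]
0 [[302.0, 134.4], [299.2, 139.4], [296.3, 144.8]]
4 [[302.8, 134.7], [300.4, 139.8], [297.7, 145.4]]
8 [[303.6, 134.9], [301.5, 140.1], [299.2, 145.8]]
```

```bash
python3 - <<'E'
from h import *
r=np.radians(2.5); R=rot(np.cos(r)*U-np.sin(r)*cy,-N)
st=lambda: (lambda o:print("u,y,n",[round((o["position"]-F0)@a,4) for a in(U,cy,N)],"F",o["wrist_force"].round(1),o["grip_width"],"t",o["t"]))(bot.get_obs())
bot.move_linear(face(.1045,.112,.0),R,speed=.12); st()
print(bot.move_linear(face(.1045,.112,-.028),speed=.06,contact_N=6)); st()
print(bot.move_linear(face(.1045,.112,-.043),speed=.015,contact_N=2.5)); st()
E
```

```text
u,y,n [np.float64(0.1048), np.float64(0.1119), np.float64(0.0003)] F [ 0.7  1.5 -1.6] 0.053834400933610055 t 22.2083
False
u,y,n [np.float64(0.1042), np.float64(0.1122), np.float64(-0.0284)] F [ 0.8 -0.7 -2.6] 0.053770110639257664 t 22.825
True
u,y,n [np.float64(0.1042), np.float64(0.112), np.float64(-0.0392)] F [-1.3 -0.7  3.7] 0.05392531110653206 t 23.55
```

```bash
python3 - <<'E'
from h import *
claw.gripper_to(.063); bot.hold(.3)
bot.move_linear(face(.1045,.112,.02),speed=.08); bot.move_linear(face(.1045,.112,.10),speed=.2)
bot.move_linear(face(.15,-.05,.17),speed=.3)
for n in("scene","top"):
    im,d=vision.get_image(n); np.savez(f"{n}2.npz",im=im,d=d)
    W=cloud(n,d)-F0; r=vision.regions_of("pressure_gauge",n)
    for q in r[:2]:
        C=W[q["region"]]; C=np.stack([C@U,C@cy,C@N],-1); hi=C[(C[:,2]>-.042)&(C[:,2]<-.028)]; print(n,q["p"],q["point"],len(C),"case uy",(np.nanpercentile(hi,2,0)+np.nanpercentile(hi,98,0))/2,np.nanmedian(hi,0), np.nanmin(C,0))
s=cv2.resize(np.load("scene2.npz")["im"][90:210,250:390,::-1],None,fx=4,fy=4,interpolation=cv2.INTER_CUBIC)
cv2.imwrite("pics/c.png",s)
t=cv2.resize(np.load("top2.npz")["im"][90:190,240:340,::-1],None,fx=5,fy=5,interpolation=cv2.INTER_CUBIC); cv2.imwrite("pics/d.png",t)
print(bot.get_obs()["t"])
E
```

```text
scene 0.81 [330.3, 150.5] 614 case uy [ 0.09609535  0.10939733 -0.03781923] [ 0.09724415  0.11033176 -0.03930265] [ 0.04721255  0.08244376 -0.06386531]
scene 0.19 [357.5, 155.1] 1573 case uy [ 0.10012461  0.0362273  -0.03011292] [ 0.10149815  0.03656686 -0.0289018 ] [ 0.01677657  0.00321708 -0.06363716]
top 0.57 [287.7, 133.0] 482 case uy [ 0.09461458  0.10984692 -0.03620577] [ 0.09818086  0.10992445 -0.03728805] [ 0.05105015  0.08265168 -0.05433034]
26.675
```

View pics/d.png

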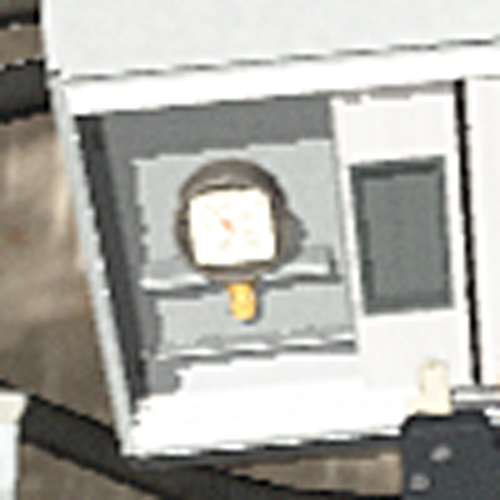

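The gauge is seated: its case is against the ledge and its stem is in the slot at crop (242,300). Next I'll shut the door.

```bash
python3 - <<'E'
from h import *
T=lambda y,tip: face(.109,y,tip+bot.tips_ahead)
st=lambda: (lambda o:print("y",round((o["position"]-F0)@cy,4),"n",round((o["position"]-F0)@N-bot.tips_ahead,4),"F",o["wrist_force"].round(1),"t",o["t"]))(bot.get_obs())
claw.gripper_to(0,10)
bot.move_to(T(.034,.05),rot(cy,-N)); bot.move_linear(T(.034,.003),speed=.12)
c=bot.move_linear(T(.034,-.022),speed=.03,contact_N=4); st(); print(c)
if not c:
    bot.move_linear(T(.045,-.022),speed=.05)
    print(bot.move_linear(T(.140,-.022),speed=.07,contact_N=15)); st()
    print(bot.move_linear(T(.172,-.022),speed=.025,contact_N=8)); st()
    y=(bot.get_obs()["position"]-F0)@cy
    bot.move_linear(T(y-.008,-.022),speed=.06); bot.move_linear(T(y-.008,.05),speed=.12)
    bot.move_linear(T(-.02,.20),speed=.25); bot.hold(.3)
    for n in("top","scene"):
        im,d=vision.get_image(n); np.savez(f"{n}3.npz",im=im,d=d); g=im.mean(2)
        print(n,[(int(y*1000),int(g[int(round(v)),int(round(u))])) for y in np.arange(.09,.178,.003) for u,v in[proj(n,face(.099,y,-.014))]])
    im=np.load("top3.npz")["im"]; cv2.imwrite("pics/e.png",cv2.resize(im[55:275,225:425,::-1],None,fx=2.7,fy=2.7,interpolation=cv2.INTER_CUBIC))
    st()
E
```

```text
y 0.034 n -0.022 F [-0.5 -0.   1.4] t 30.775
False
False
y 0.1401 n -0.0221 F [ 0.1 -0.2 -0.5] t 32.65
True
y 0.1536 n -0.0221 F [-0.1 -2.4  1.7] t 33.3583
top [(90, 242), (93, 243), (96, 242), (99, 243), (102, 243), (105, 243), (108, 241), (111, 240), (114, 242), (117, 245), (120, 239), (123, 111), (126, 122), (129, 120), (132, 118), (135, 122), (138, 119), (141, 114), (144, 115), (147, 120), (150, 123), (153, 129), (156, 101), (159, 53), (162, 110), (165, 162), (168, 131), (171, 220), (174, 200), (177, 182)]
scene [(90, 237), (93, 237), (96, 238), (99, 238), (102, 238), (105, 238), (108, 235), (111, 236), (114, 236), (117, 233), (120, 156), (123, 131), (126, 126), (129, 128), (132, 127), (135, 128), (138, 127), (141, 129), (144, 131), (147, 130), (150, 133), (153, 130), (156, 119), (159, 86), (162, 69), (165, 66), (168, 69), (171, 70), (174, 69), (177, 70)]
y -0.0194 n 0.1997 F [-0.4  0.6 -0.5] t 35.825
```

View pics/e.png

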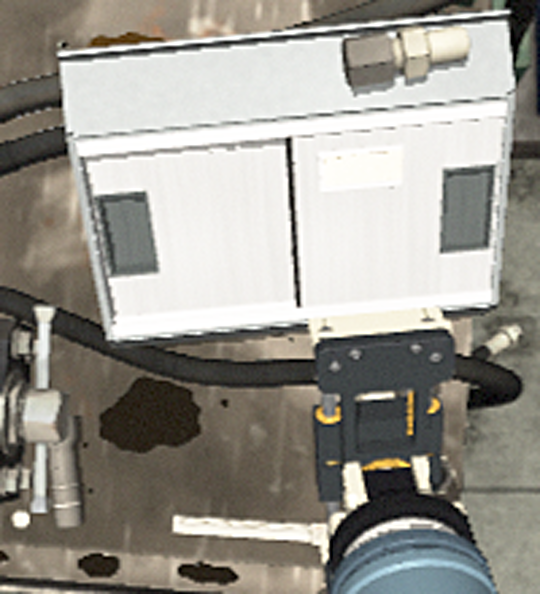

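The door edge now meets the left jamb and the right door is shut. Recess travel between the pictures is about 109.5 mm. I'll confirm with one gentle second push, then clear the arm.

```bash
python3 - <<'E'
from h import *
T=lambda y,tip: face(.109,y,tip+bot.tips_ahead)
Y=lambda:(bot.get_obs()["position"]-F0)@cy
bot.move_linear(T(.141,.05),speed=.25); bot.move_linear(T(.141,.003),speed=.12)
if not bot.move_linear(T(.141,-.022),speed=.03,contact_N=4):
    print(bot.move_linear(T(.162,-.022),speed=.015,contact_N=10),Y())
    bot.move_linear(T(Y()-.010,-.022),speed=.05)
bot.move_linear(T(.141,.05),speed=.12); bot.move_linear(T(-.02,.20),speed=.25)
im,_=vision.get_image("top"); g=im.mean(2); g3=np.load("top3.npz")["im"].mean(2)
print("diff door",abs(g-g3)[120:165,260:400].mean(),"caliper/bolt etc",bot.get_obs()["t"])
im0=np.load("scene0.npz"); s,d=vision.get_image("scene"); W=cloud("scene",d)
for th in("caliper","torch","adapter","bolt_m14"):
    r=vision.regions_of(th,"scene"); print(th,[(round(q["p"],2),np.round(np.nanmedian(W[q["region"]],0),3)) for q in r[:1]])
print(bot.get_obs()["t"],bot.get_obs()["wrist_force"])
E
```

```text
True 0.1536796282543666
diff door 1.223121693121693 caliper/bolt etc 41.5167
caliper [(0.72, array([ 0.369, -0.233,  0.002]))]
torch [(0.97, array([0.427, 0.012, 0.022]))]
adapter [(0.63, array([ 0.417, -0.341,  0.029]))]
bolt_m14 [(0.51, array([ 0.49 , -0.324,  0.014]))]
41.7667 [ 0.35067051 -0.64758439 -0.15915237]
```

The second push stopped at the same place (0.1537 m), so the door is shut. The other objects have not moved.

```bash
python3 -c "
from workcell import bot
print(bot.job_done())"
```

```text
the job is handed in; nothing more can be done
None
```

The job is handed in at about 42 s: the gauge lies face up on the rest with its stem in the slot, the left door is fully shut, the right door stayed shut, and the caliper, torch, adapter and bolt are where they were.

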